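# Seat the keyed tube head on the mixer and hold it down

### The job

Take the tube head out of its parking stand by its black knob and fit it on the mixer: enter its stub in the drive hub, turn it until the key slips into the hub's slot, and push it fully home against the ejector spring, until its collar sits on the hub. Finish while still gripping the knob and pressing the head fully down - do not let go, because a colleague will now tighten the clamp screw and the spring lifts the head if you ease off. Leave the bottles, cups and other things round the work where they are.

Things in the scene. Friction and masses are not known exactly. Their poses are not given: they have to be found in the camera images.
- head_knob (a point): Centre of the black round knob of the loose tube head (about 0.22 kg), where to grasp it from any side: 29 mm across, 38 mm high (19 mm above and below this point). Below it a blue disc 94 mm across carries eight blue cups, rims 26 mm below this point. z up along the head's axis, +x towards its key; a red line on the knob's top and a red mark on the disc show +x.
- head_seat (a point): Centre of the head's seating face (underside of its 46 mm steel collar), 61 mm below head_knob, same axes. From it a steel stub 20 mm across points down 36 mm; its last 9 mm taper to 10 mm across. One brass key, 5 mm wide, stands out at +x to 15 mm from the axis, from 2 to 22 mm below this face, its lower end bevelled; the last 14 mm of stub are plain.
- hub_mouth (a point): Centre of the flat top of the mixer's upright aluminium drive hub; z up along its bore, +x towards its keyway. Hub 46 mm across, bore 22 mm across; keyway 8 mm wide, cut at +x right through the wall over the full depth of 38 mm, a red dot on either side. Head home: head_seat meets hub_mouth, +x axes alike (about 6 degrees either way). The hub turns only stiffly (0.35 N m).
- ejector (a joint): Travel (m) of the brass spring plunger in the bottom of the hub's bore: 0 untouched, about 0.008 with the head home. The stub reaches it in the last 8 mm; it pushes up with 8 N at first, 12 N when home, and lifts the head again when the push ends.
- mixer: The mixer's housing, a white box 116 (x) x 100 (y) x 52 mm high, fixed on the trolley; origin at the centre of its underside, front panel with knob and rocker at -x. The hub stands on its middle, top 90 mm above the trolley.
- head_stand: Grey parking stand, fixed: an upright tube 52 mm across outside, 36 mm inside, 45 mm high, on a round foot 84 mm across; origin at the centre of its underside. The head's collar rests on its top edge and the stub hangs free inside.
- rack: Small blue tube rack along the right edge, fixed, 154 (along x) x 78 x 64 mm, with three capped tubes standing in it up to 127 mm above the trolley; origin at the centre of its underside.
- antiseptic: green squeeze bottle with white nozzle cap, 41x61x99 mm, standing near the far edge; origin at the centre of its underside
- dropper: amber dropper bottle with black bulb, 33 mm across, 102 mm high, near the far edge; origin at the centre of its underside
- cup_blue: specimen cup with blue lid, 46 mm across, 59 mm high, near the far edge; origin at the centre of its underside
- cup_yellow: specimen cup with yellow lid, 46 mm across, 59 mm high, near the far edge; origin at the centre of its underside
- buds: round tub of cotton buds, 77 mm across, 80 mm high, at the left; origin at the centre of its underside
- tape: small black roll of tape lying flat, 59 mm across, 19 mm high, at the left; origin at the centre of its underside
- syringe: small clear syringe lying flat, 85 mm long, 23 mm wide, 14 mm high, at the near right corner; origin at the centre of its underside

How it is judged (in metres and radians):
On the way, in this order (a step that is already met when the one before it is completed fails the run):
1. the head is lifted out of its stand in the grip (height (world z) of head_seat above 0.095 m and contact force between the fingers and tube_head above 1 N), for 0.2 s.
2. the key is in the hub's slot and the head is pushed home (z of head_seat in the frame of hub_mouth between -0.003 and 0.002 m and horizontal distance between head_seat and hub_mouth below 0.003 m and angle between head_seat's own z axis and vertical below 0.06 rad and value of joint ejector above 0.006 m), for 0.2 s.
At the end, for the whole second after the job is handed in: The head is keyed in the hub with its collar within 2 mm of the hub's top, within 3 mm of its axis and upright within 3 degrees, the ejector is pressed in by more than 6 mm, and the fingers still grip the knob (all of step 2 and contact force between the fingers and tube_head above 2 N and angle between the x axis of head_seat and the x axis of hub_mouth, either way round below 0.25 rad); the arm keeps its last pose, push and grip.
It fails at once if something else standing on the trolley was shifted by more than 30 mm or knocked over (distance of any of antiseptic, dropper, cup_blue, cup_yellow, buds, tape, syringe from where it was at the start of the episode above 0.03 m or angle between any of antiseptic, dropper, cup_blue, cup_yellow, buds, tape, syringe's own z axis and vertical above 0.6 rad).
It also fails if it takes over 48 s, if anything falls off the work surface, if the arm or the gripper's body presses on something with over 40 N, if the wrist force passes 120 N, or if a joint passes its speed limit or range.

### The arm

A 7-joint arm with a two-finger parallel gripper is mounted at the origin on a cart in front of the work surface, level with it; the furniture and walls round the work are solid. World frame = base frame: x ahead of the robot, y to its left, z up, the work surface at z = 0. Lengths are in m, angles in degrees, forces in N, time in s.
With the tool pointing down it reaches from about 0.4 to 0.85 m from the base axis. Payload 10.4 kg.
Tool frame: the origin (TCP) lies between the finger pads; the fingertips stand 25 mm ahead of it and the grasp point (between the pads) lies 6 mm ahead of it; z points along the fingers, y is the direction in which the jaws open and shut (so a half turn about z gives the same grasp; the last joint's range is limited). The gripper opens to 85 mm and grips with 20 to 120 N. Pads are 22 mm wide; open, the fingers measure 114 mm over their backs; the gripper's body (76 mm by 85 mm) begins 54 mm behind the grasp point. The pads swing forward as they close: fully open they stand 13 mm farther back than shut.
Start: joints at [63.335, 19.034, -3.707, 83.658, 1.238, 77.344, -5.071], TCP at [0.268, -0.565, 0.256] pointing down, gripper open.
Joint ranges: [-148.97, 148.97], [-28.65, 121.19], [-84.17, 76.75], [9.2, 138.47], [-72.65, 252.65], [3.7, 117.97], [-149.18, 149.18]. Speed limits (degrees/s): [127.2, 127.2, 159.86, 159.86, 180, 180, 180].

### API

Orientations are given as [roll, pitch, yaw] about the fixed x, y, z axes, in that order (R = Rz(yaw) Ry(pitch) Rx(roll)).
In Python, from workcell import arm gives the robot as it stands. The module is installed in compiled form; this text tells all that it offers.
- The arm moves only by the tool jog_arm, never from a script. Its argument "motion" is a list of rows, each an object of numbers: "claw": the opening, from -1 (shut) to 1 (fully open); "tx", "ty", "tz": the shift along the tool's x, y, z in cm; "wx", "wy", "wz": the turn, a rotation vector about the tool's x, y, z in degrees. In form: [{"claw": .., "tx": .., "ty": .., "tz": .., "wx": .., "wy": .., "wz": ..}, ...]. A call has 1 to 10 rows; each row is the pose to reach, as a shift and turn from the pose commanded when the call began, along the tool's axes at that moment; what a row does not reach only later rows make up. A row lasts 1/12 s, in which the tool goes at most 41.7 mm and 7.16 degrees, less where a joint would pass 70% of its speed; a pose out of reach is approached as far as the arm can. A call with a gripper value outside its range is refused whole. The fingers move at their own pace and stop on an object; "force" is the grip in N (left out, the last holds). Time passes only in rows, so rows that repeat a pose let the fingers close. It gives the time, the measured TCP pose, the force and the opening at its end, in the units of the state.
- arm.observe(): the state, without advancing time (a new reading comes with each control period).
- arm.snapshot(name): name is "scene" or "top"; returns the picture (384x512x3 uint8, blue, green, red); there is no depth.
- arm.camera_info(name): a dict with "K" (3x3 intrinsics, pixels), "k1" (the pictures are not rectified: a ray, as slopes to the right and down, at radius r is drawn at 1 + k1 r^2 times it, then the intrinsics apply), "R" (3x3) and "t" (3): a world point X has camera coordinates R X + t. Camera axes: x right, y down, z forward; pixel columns grow to the right and rows downward; lengths in m; the calibration is good to about 2 mm. A picture is of the moment at which its call begins. camera_info takes no time and is no camera call.
- arm.job_done(): hands the job in, once; it reports no verdict.
The state is a dict: "time_s": time; "q": joint angles; "joint_vel": joint speeds; "joint_efforts": joint torques, N m; "tcp_pos": TCP position; "ee_rot": TCP orientation; "force": force on the tool from outside, world axes, zero at the start; "torque": the same for the moment, N m; "opening": opening from 0.0 (shut) to 1.0 (fully open).
Only numpy, scipy, OpenCV 4.12 (cv2) and the standard library are available. Lean on these libraries where they do the work, as an engineer would, in place of code of your own. Each camera call takes 0.05 s, during which the arm holds its last target. There are 200 camera calls.

## Working session

There is one attempt and no reset: what is moved stays moved. The work goes in short steps, Python scripts to look and compute and a tool call to move; the robot and the scene stay as the last step left them, time stands still between calls to the robot, and variables do not carry over. Pictures are saved under pics/ and viewed, about 8 in all and at most 12, crops included, and the job is handed in when it is done.

Besides the shell and the picture viewer there is one more tool, called after "Request:" as a command line: name --argument value ..., lists and objects as JSON in quotes. jog_arm: Moves the arm, as the interface text tells. Its arguments: {"type":"object","properties":{"motion":{"type":"array"},"force":{"type":"number"}},"required":["motion"]}

```bash
mkdir -p pics; python3 - <<'E'
from workcell import arm
import cv2,numpy as np
for n in ("scene","top"):
    im=arm.snapshot(n); cv2.imwrite(f"pics/{n}0.png",im)
    c=arm.camera_info(n); print(n,c, -np.array(c['R']).T@np.array(c['t']))
print(arm.observe())
E
```

```text
scene {'K': array([[480.4406453 ,   0.        , 251.400971  ],
       [  0.        , 480.4406453 , 182.05325225],
       [  0.        ,   0.        ,   1.        ]]), 'k1': 0.04091949709066906, 'R': array([[-0.48285153, -0.87569695,  0.00304232],
       [-0.63534393,  0.34792789, -0.68940865],
       [ 0.60265454, -0.33481494, -0.72436625]]), 't': array([0.27524886, 0.36101216, 0.95851443])} [-0.21538185  0.43635334  0.94236301]
top {'K': array([[388.95061855,   0.        , 254.95913866],
       [  0.        , 388.95061855, 190.6165964 ],
       [  0.        ,   0.        ,   1.        ]]), 'k1': 0.007404733903684836, 'R': array([[-0.1310012 , -0.99137625, -0.00343653],
       [-0.96426843,  0.12822277, -0.23183038],
       [ 0.23027177, -0.02705632, -0.97275016]]), 't': array([0.08261313, 0.52213329, 0.99814326])} [0.28445485 0.04195739 1.09227427]
{'time_s': 0.1, 'q': array([63.334837  , 19.06842534, -3.70757129, 83.70183765,  1.24032349,
       77.34386863, -5.07017216]), 'joint_vel': array([-0.02575886, -0.1419648 ,  0.0348006 , -0.04592358, -0.05984983,
        0.04309294, -0.01385294]), 'joint_efforts': array([ 1.98843867e-03, -6.26746917e+01,  4.97006311e-02, -3.92428601e+01,
        1.63808337e-02,  7.00312550e-03,  7.89396086e-05]), 'tcp_pos': array([ 0.26764771, -0.56444697,  0.25558936]), 'ee_rot': array([-1.79926024e+02,  5.89230362e-03,  2.53730121e+01]), 'force': array([-0.24942526,  0.29829766, -0.56813958]), 'torque': array([-0.00101214, -0.01588362, -0.02644528]), 'opening': 0.9990796787990911}
```

View pics/scene0.png

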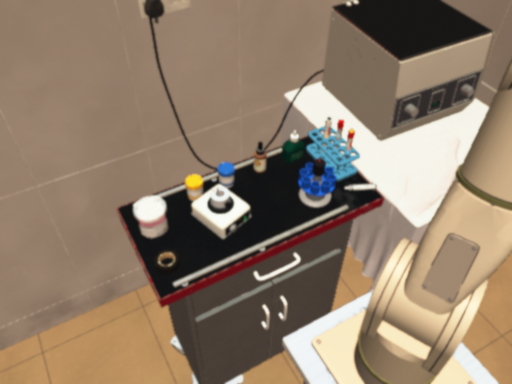

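View pics/top0.png

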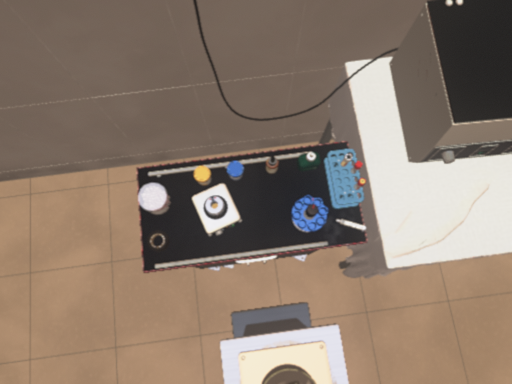

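The scene view shows the mixer hub near px (219,197) and the head near (317,175). In the top view they are near (215,207) and (312,211). I'll enlarge crops of both.

```bash
python3 - <<'E'
import cv2,numpy as np
t=cv2.imread("pics/top0.png");s=cv2.imread("pics/scene0.png")
f=lambda im,x,y,w=50,h=37:cv2.resize(im[y:y+h,x:x+w],(400,296),interpolation=cv2.INTER_CUBIC)
cv2.imwrite("pics/c1.png",np.vstack([np.hstack([f(t,190,188),f(t,287,193)]),np.hstack([f(s,194,179),f(s,292,155)])]))
E
```

```text
(no output)
```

View pics/c1.png

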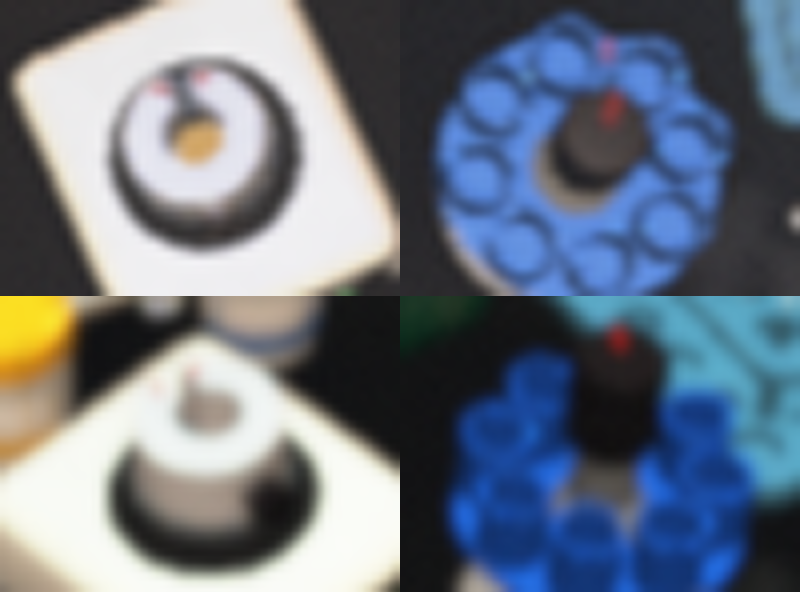

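Crops at 8x: in the top view the hub face is at about (196,137), with the keyway dots at (161,88) and (202,75). The knob top is at about (607,137), its red line runs along (603,122)-(617,93), and the disc mark is at (607,48). In the scene view the hub face is at about (209,413-296) and the knob's red line is at (619,340-296).

```bash
cat > h.py <<'E'
import cv2,numpy as np
from workcell import arm
def ray(n,uv):
    c=arm.camera_info(n);K=np.array(c['K']);R=np.array(c['R']);t=np.array(c['t'])
    d=np.array([c['k1'],0,0,0,0])
    p=cv2.undistortPoints(np.array([[uv]],float),K,d)[0,0]
    return -R.T@t, R.T@np.array([p[0],p[1],1])
def onz(n,uv,z):
    o,d=ray(n,uv); return (o+d*(z-o[2])/d[2])
def proj(n,X):
    c=arm.camera_info(n);r,_=cv2.Rodrigues(np.array(c['R']))
    return cv2.projectPoints(np.array([X],float),r,np.array(c['t']),np.array(c['K']),np.array([c['k1'],0,0,0,0]))[0][0,0]
def tri(a,b):
    (o1,d1),(o2,d2)=ray('top',a),ray('scene',b)
    s=np.linalg.lstsq(np.c_[d1,-d2],o2-o1,rcond=None)[0]
    p,q=o1+s[0]*d1,o2+s[1]*d2
    return (p+q)/2,np.linalg.norm(p-q)
E
python3 - <<'E'
from h import *
z=lambda x0,y0,c,r:(x0+(c+.5)/8-.5,y0+(r+.5)/8-.5)
T=lambda c,r:z(190,188,c,r); H=lambda c,r:z(287-50,193,c,r)
S=lambda c,r:z(194,179,c,r-296); SH=lambda c,r:z(292-50,155,c,r-296)
np.set_printoptions(precision=4,suppress=True)
# hub segmentation
for n,nm,x0,y0,c0 in(("top","top0",190,188,T(196,137)),("scene","scene0",194,179,S(209,413))):
    im=cv2.imread(f"pics/{nm}.png");big=cv2.resize(im[y0:y0+37,x0:x0+50],(400,296),interpolation=cv2.INTER_CUBIC)
    hsv=cv2.cvtColor(big,cv2.COLOR_BGR2HSV)
    print(n,big[130 if n=='top' else 120,140 if n=='top' else 160],[tuple(big[r,196]) for r in range(60,260,12)])
print("hub top",onz('top',T(196,137),.09),"scene",onz('scene',S(209,413),.09))
a,b=onz('top',T(161,88),.09),onz('top',T(202,75),.09);c=onz('top',T(196,137),.09);m=(a+b)/2-c
print('dots',a,b,'sep',np.linalg.norm(a-b),'ang',np.degrees(np.arctan2(m[1],m[0])),np.linalg.norm(m))
a2,b2=onz('scene',S(156,386),.09),onz('scene',S(194,370),.09);print('dots scene',a2,b2)
k=onz('top',H(607,137),.125);ks=onz('scene',SH(618,348),.125);print('knob',k,ks)
p,q=onz('top',H(604,122),.125),onz('top',H(617,93),.125);print('line',np.degrees(np.arctan2(*(q-p)[[1,0]])))
for zz in(.07,.08):
  d=onz('top',H(607,48),zz);v=d-k;print('disc mark',d,np.degrees(np.arctan2(v[1],v[0])),np.linalg.norm(v[:2]))
E
```

```text
top [237 228 228] [(np.uint8(165), np.uint8(163), np.uint8(164)), (np.uint8(145), np.uint8(138), np.uint8(164)), (np.uint8(187), np.uint8(174), np.uint8(194)), (np.uint8(183), np.uint8(170), np.uint8(170)), (np.uint8(116), np.uint8(109), np.uint8(111)), (np.uint8(83), np.uint8(100), np.uint8(115)), (np.uint8(104), np.uint8(160), np.uint8(198)), (np.uint8(102), np.uint8(166), np.uint8(209)), (np.uint8(121), np.uint8(173), np.uint8(211)), (np.uint8(212), np.uint8(213), np.uint8(222)), (np.uint8(238), np.uint8(228), np.uint8(228)), (np.uint8(240), np.uint8(231), np.uint8(231)), (np.uint8(170), np.uint8(170), np.uint8(176)), (np.uint8(97), np.uint8(99), np.uint8(106)), (np.uint8(59), np.uint8(58), np.uint8(60)), (np.uint8(58), np.uint8(58), np.uint8(60)), (np.uint8(174), np.uint8(169), np.uint8(171))]
scene [241 242 238] [(np.uint8(229), np.uint8(237), np.uint8(241)), (np.uint8(210), np.uint8(217), np.uint8(232)), (np.uint8(188), np.uint8(194), np.uint8(205)), (np.uint8(149), np.uint8(158), np.uint8(167)), (np.uint8(124), np.uint8(136), np.uint8(151)), (np.uint8(123), np.uint8(133), np.u
[... 288 characters left out ...]
69)), (np.uint8(138), np.uint8(151), np.uint8(166)), (np.uint8(134), np.uint8(147), np.uint8(161)), (np.uint8(110), np.uint8(118), np.uint8(125)), (np.uint8(64), np.uint8(66), np.uint8(67)), (np.uint8(32), np.uint8(33), np.uint8(34))]
hub top [0.4982 0.1256 0.09  ] scene [0.498  0.1268 0.09  ]
dots [0.5161 0.1352 0.09  ] [0.5187 0.1214 0.09  ] sep 0.014108657846479888 ang 8.144801985968696 0.019380218215888614
dots scene [0.5155 0.1359 0.09  ] [0.516 0.123 0.09 ]
knob [ 0.4452 -0.1223  0.125 ] [ 0.4475 -0.1206  0.125 ]
line -32.91319444764231
disc mark [ 0.4843 -0.1367  0.07  ] -20.151543541388396 0.04166703297099629
disc mark [ 0.4824 -0.135   0.08  ] -18.739406914733937 0.03924134726889504
```

Request:
jog_arm --motion '[{"claw": 0.6,"tx": 35,"ty": -32.4,"wz": -85},{"claw": 0.6,"tx": 35,"ty": -32.4,"wz": -85},{"claw": 0.6,"tx": 35,"ty": -32.4,"wz": -85},{"claw": 0.6,"tx": 35,"ty": -32.4,"wz": -85},{"claw": 0.6,"tx": 35,"ty": -32.4,"wz": -85},{"claw": 0.6,"tx": 35,"ty": -32.4,"wz": -85},{"claw": 0.6,"tx": 35,"ty": -32.4,"wz": -85},{"claw": 0.6,"tx": 35,"ty": -32.4,"wz": -85},{"claw": 0.6,"tx": 35,"ty": -32.4,"wz": -85},{"claw": 0.6,"tx": 35,"ty": -32.4,"wz": -85}]' --force 40

```text
invalid input at $.motion[0]: expected keys claw, tx, ty, tz, wx, wy, wz
```

Request:
jog_arm --motion '[{"claw": 0.6,"tx": 35,"ty": -32.4,"tz": 0,"wx": 0,"wy": 0,"wz": -85},{"claw": 0.6,"tx": 35,"ty": -32.4,"tz": 0,"wx": 0,"wy": 0,"wz": -85},{"claw": 0.6,"tx": 35,"ty": -32.4,"tz": 0,"wx": 0,"wy": 0,"wz": -85},{"claw": 0.6,"tx": 35,"ty": -32.4,"tz": 0,"wx": 0,"wy": 0,"wz": -85},{"claw": 0.6,"tx": 35,"ty": -32.4,"tz": 0,"wx": 0,"wy": 0,"wz": -85},{"claw": 0.6,"tx": 35,"ty": -32.4,"tz": 0,"wx": 0,"wy": 0,"wz": -85},{"claw": 0.6,"tx": 35,"ty": -32.4,"tz": 0,"wx": 0,"wy": 0,"wz": -85},{"claw": 0.6,"tx": 35,"ty": -32.4,"tz": 0,"wx": 0,"wy": 0,"wz": -85},{"claw": 0.6,"tx": 35,"ty": -32.4,"tz": 0,"wx": 0,"wy": 0,"wz": -85},{"claw": 0.6,"tx": 35,"ty": -32.4,"tz": 0,"wx": 0,"wy": 0,"wz": -85}]' --force 40

```text
time_s: 0.93
tcp_pos: [0.4229, -0.1759, 0.2562]
ee_rot: [-180.0, 0.0, 97.3]
force: [1.5, -0.3, 0.1]
opening: 0.798
```

Request:
jog_arm --motion '[{"claw": 0.3,"tx": 4.5,"ty": 2.7,"tz": 7,"wx": 0,"wy": 0,"wz": -12},{"claw": 0.3,"tx": 4.5,"ty": 2.7,"tz": 7,"wx": 0,"wy": 0,"wz": -12},{"claw": 0.3,"tx": 4.5,"ty": 2.7,"tz": 7,"wx": 0,"wy": 0,"wz": -12},{"claw": 0.3,"tx": 4.5,"ty": 2.7,"tz": 7,"wx": 0,"wy": 0,"wz": -12},{"claw": 0.3,"tx": 4.5,"ty": 2.7,"tz": 7,"wx": 0,"wy": 0,"wz": -12},{"claw": 0.3,"tx": 4.5,"ty": 2.7,"tz": 7,"wx": 0,"wy": 0,"wz": -12}]'

```text
time_s: 1.43
tcp_pos: [0.4444, -0.1314, 0.1874]
ee_rot: [179.9, 0.1, 108.8]
force: [-0.2, -0.0, -0.4]
opening: 0.648
```

```bash
python3 - <<'E'
from h import *
s=arm.snapshot("scene");t=arm.snapshot("top")
cv2.imwrite("pics/s1.png",s);cv2.imwrite("pics/t1.png",t)
f=lambda im,x,y,w=80,h=60:cv2.resize(im[y:y+h,x:x+w],(400,300),interpolation=cv2.INTER_CUBIC)
cv2.imwrite("pics/c2.png",np.hstack([f(t,275,180),f(s,280,140)]))
o=arm.observe();print(o['time_s'],o['tcp_pos'],o['ee_rot'],o['opening'],o['q'])
E
```

```text
1.5333 [ 0.44444552 -0.13133532  0.1874283 ] [1.79925262e+02 8.26935164e-02 1.08836965e+02] 0.6512319247550945 [ 40.75430577   3.52070676 -30.60355512 111.02776469   2.00294888
  65.84847991  28.21872201]
```

View pics/c2.png

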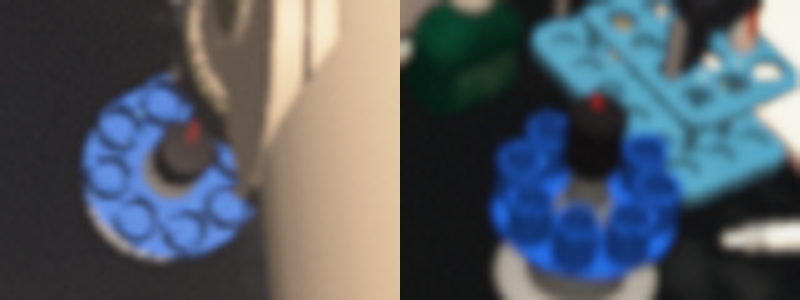

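```bash
python3 - <<'E'
from h import *
for n in("scene","top"):
    print(n,[proj(n,X) for X in((.446,-.1215,.125),(.4444,-.1314,.162),(.4444,-.1314,.187))])
s=cv2.imread("pics/s1.png");cv2.imwrite("pics/c3.png",cv2.resize(s[60:260,240:512],(800,588)))
E
```

```text
scene [array([319.47194968, 161.30597509]), array([324.91881221, 149.20654347]), array([326.13412933, 141.37220656])]
top [array([312.05635939, 209.42805673]), array([318.30379219, 206.7326108 ]), array([319.93857339, 204.71258583])]
```

View pics/c3.png

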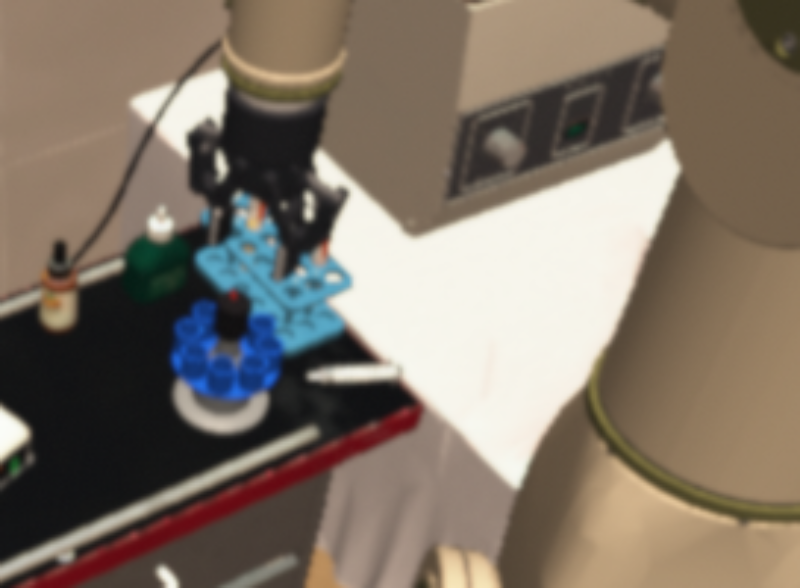

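The scene view shows the open fingertips at about px (325,147), which agrees with the projected TCP. The knob is just ahead and below, so I'll descend and grip.

Request:
jog_arm --motion '[{"claw": 0.3,"tx": 0.85,"ty": 0.45,"tz": 1,"wx": 0,"wy": 0,"wz": -1},{"claw": 0.3,"tx": 0.85,"ty": 0.45,"tz": 2,"wx": 0,"wy": 0,"wz": -1},{"claw": 0.3,"tx": 0.85,"ty": 0.45,"tz": 4.5,"wx": 0,"wy": 0,"wz": -1},{"claw": 0.3,"tx": 0.85,"ty": 0.45,"tz": 6.5,"wx": 0,"wy": 0,"wz": -1},{"claw": 0.3,"tx": 0.85,"ty": 0.45,"tz": 7.5,"wx": 0,"wy": 0,"wz": -1},{"claw": 0.3,"tx": 0.85,"ty": 0.45,"tz": 7.5,"wx": 0,"wy": 0,"wz": -1}]'

```text
time_s: 2.03
tcp_pos: [0.444, -0.1199, 0.1088]
ee_rot: [-179.8, -0.2, 110.0]
force: [0.1, -0.0, -0.6]
opening: 0.653
```

```bash
python3 - <<'E'
from h import *
s=arm.snapshot("scene");cv2.imwrite("pics/c4.png",cv2.resize(s[120:220,270:370],(600,600),interpolation=cv2.INTER_CUBIC))
E
```

```text
(no output)
```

View pics/c4.png

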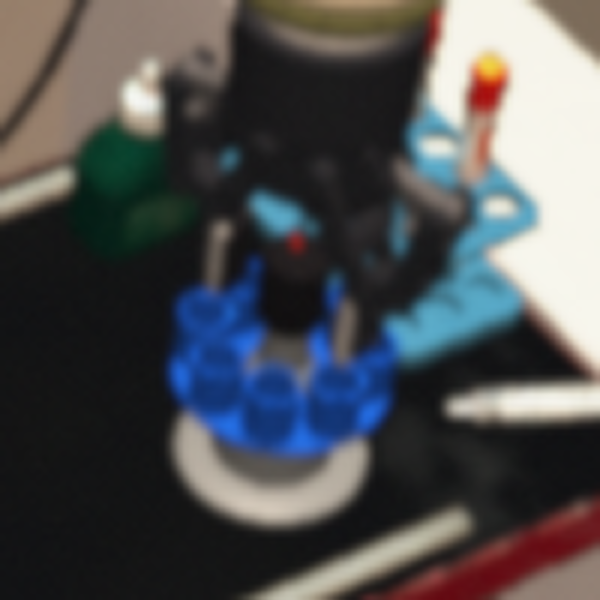

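The fingers straddle the knob, with the pads at px (215,255) and (345,335) and the knob at (292,280). Raise 3 mm and close.

Request:
jog_arm --motion '[{"claw": 0.0,"tx": 0,"ty": 0.1,"tz": -0.3,"wx": 0,"wy": 0,"wz": 0},{"claw": -0.3,"tx": 0,"ty": 0.1,"tz": -0.3,"wx": 0,"wy": 0,"wz": 0},{"claw": -1,"tx": 0,"ty": 0.1,"tz": -0.3,"wx": 0,"wy": 0,"wz": 0},{"claw": -1,"tx": 0,"ty": 0.1,"tz": -0.3,"wx": 0,"wy": 0,"wz": 0},{"claw": -1,"tx": 0,"ty": 0.1,"tz": -0.3,"wx": 0,"wy": 0,"wz": 0},{"claw": -1,"tx": 0,"ty": 0.1,"tz": -0.3,"wx": 0,"wy": 0,"wz": 0}]' --force 70

```text
time_s: 2.58
tcp_pos: [0.4476, -0.1204, 0.1158]
ee_rot: [179.9, 0.1, 110.0]
force: [-1.2, 0.6, 6.6]
opening: 0.321
```

Request:
jog_arm --motion '[{"claw": -1,"tx": 0,"ty": 0,"tz": -0.5,"wx": 0,"wy": 0,"wz": 0},{"claw": -1,"tx": 0,"ty": 0,"tz": -2,"wx": 0,"wy": 0,"wz": 0},{"claw": -1,"tx": 0,"ty": 0,"tz": -4.5,"wx": 0,"wy": 0,"wz": 0},{"claw": -1,"tx": 0,"ty": 0,"tz": -7.5,"wx": 0,"wy": 0,"wz": 0},{"claw": -1,"tx": 0,"ty": 0,"tz": -10,"wx": 0,"wy": 0,"wz": 0},{"claw": -1,"tx": 0,"ty": 0,"tz": -11,"wx": 0,"wy": 0,"wz": 0},{"claw": -1,"tx": 0,"ty": 0,"tz": -11,"wx": 0,"wy": 0,"wz": 0},{"claw": -1,"tx": 0,"ty": 0,"tz": -11,"wx": 0,"wy": 0,"wz": 0}]'

```text
time_s: 3.25
tcp_pos: [0.4463, -0.1202, 0.2238]
ee_rot: [-180.0, 0.0, 110.0]
force: [0.2, -0.2, -2.4]
opening: 0.317
```

```bash
python3 - <<'E'
from h import *
s=arm.snapshot("scene");t=arm.snapshot("top");cv2.imwrite("pics/s5.png",s);cv2.imwrite("pics/t5.png",t)
o=arm.observe();print(o['tcp_pos'],o['ee_rot'],o['force'])
X=o['tcp_pos']-[0,0,.02];u=proj('scene',X).astype(int);v=proj('top',X).astype(int);print(u,v)
f=lambda im,p:cv2.resize(im[max(0,p[1]-32):p[1]+32,p[0]-32:p[0]+32],(400,400),interpolation=cv2.INTER_CUBIC)
cv2.imwrite("pics/c5.png",np.hstack([f(s,u),f(t,v)]))
E
```

```text
[ 0.44572325 -0.1200486   0.22267208] [-1.79891865e+02 -8.41662827e-02  1.09986249e+02] [-0.20329698  0.76161344 -2.06913881]
[322 137] [316 203]
```

View pics/c5.png

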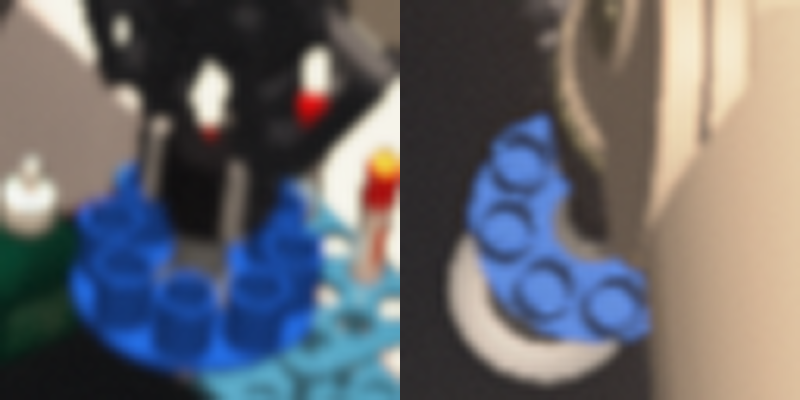

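Head is held upright and clear of the stand; four cup rims are visible in the top view at crop (519,160), (506,228), (543,290) and (612,305). I'll use the cup pattern to get its angle.

```bash
python3 - <<'E'
from h import *
np.set_printoptions(precision=4,suppress=True)
P=[(645,75),(565,55),(492,98),(478,178),(523,248),(603,265),(668,223),(688,143)]
A=np.array([onz('top',(237+(c+.5)/8-.5,193+(r+.5)/8-.5),.08)[:2] for c,r in P])
# model: c + R*exp(i(a+22.5*(..)))
def fit(A,k):
    z=A[:,0]+1j*A[:,1];e=np.exp(1j*np.radians(-22.5+45*k))
    M=np.c_[np.ones(len(z)),e];s,*_=np.linalg.lstsq(M,z,rcond=None)
    return s[0],abs(s[1]),np.degrees(np.angle(s[1])),abs(M@s-z).max()
print('before',fit(A,np.arange(8)))
Q=[(519,160),(506,228),(543,290),(612,305)]
for zz in(.187,):
    B=np.array([onz('top',(284+(c-400+.5)/6.25-.5,171+(r+.5)/6.25-.5),zz)[:2] for c,r in Q])
    print('after',zz,fit(B,np.arange(2,6)))
    z=B@[1,1j]; c=.4457-.12005j; print(np.degrees(np.angle((z-c)/np.exp(1j*np.radians(-22.5+45*np.arange(2,6))))),abs(z-c))
E
```

```text
before (np.complex128(0.4460779291567511-0.12077653570823282j), np.float64(0.035435957811734003), np.float64(-21.199341944810563), np.float64(0.0013259480244854))
after 0.187 (np.complex128(0.44543064763841733-0.11953778889640561j), np.float64(0.035190316021149574), np.float64(-21.590811400637694), np.float64(0.0006046609510442792))
[-20.8605 -21.1163 -21.2709 -22.9504] [0.0358 0.0351 0.0362 0.0352]
```

Request:
jog_arm --motion '[{"claw": -1,"tx": 1.5,"ty": 0.9,"tz": -2,"wx": 0,"wy": 0,"wz": -3},{"claw": -1,"tx": 4,"ty": 2.5,"tz": -2,"wx": 0,"wy": 0,"wz": -7},{"claw": -1,"tx": 7,"ty": 4.4,"tz": -2,"wx": 0,"wy": 0,"wz": -12},{"claw": -1,"tx": 10.5,"ty": 6.6,"tz": -2,"wx": 0,"wy": 0,"wz": -17},{"claw": -1,"tx": 14,"ty": 8.7,"tz": -2,"wx": 0,"wy": 0,"wz": -22},{"claw": -1,"tx": 17.5,"ty": 10.9,"tz": -2,"wx": 0,"wy": 0,"wz": -26},{"claw": -1,"tx": 20,"ty": 12.5,"tz": -2,"wx": 0,"wy": 0,"wz": -29.5},{"claw": -1,"tx": 21.3,"ty": 13.3,"tz": -1,"wx": 0,"wy": 0,"wz": -29.5},{"claw": -1,"tx": 21.3,"ty": 13.3,"tz": 0,"wx": 0,"wy": 0,"wz": -29.5},{"claw": -1,"tx": 21.3,"ty": 13.3,"tz": 0,"wx": 0,"wy": 0,"wz": -29.5}]'

```text
time_s: 4.18
tcp_pos: [0.4971, 0.1257, 0.2209]
ee_rot: [-179.8, -0.2, 139.6]
force: [-0.4, -0.8, -3.7]
opening: 0.319
```

```bash
python3 - <<'E'
from h import *
s=arm.snapshot("scene");t=arm.snapshot("top");cv2.imwrite("pics/s6.png",s);cv2.imwrite("pics/t6.png",t)
o=arm.observe();print(o['time_s'],o['tcp_pos'],o['ee_rot'],o['force'])
X=o['tcp_pos']-[0,0,.05];u=proj('scene',X).astype(int);v=proj('top',X).astype(int);print(u,v)
f=lambda im,p:cv2.resize(im[p[1]-32:p[1]+32,p[0]-32:p[0]+32],(400,400),interpolation=cv2.INTER_CUBIC)
cv2.imwrite("pics/c6.png",np.hstack([f(s,u),f(t,v)]))
E
```

```text
4.2833 [0.49814453 0.12421069 0.22304488] [-1.79873052e+02 -9.19866278e-02  1.39422074e+02] [ 0.0815371  -0.09205757 -1.40208541]
[219 168] [210 197]
```

View pics/c6.png

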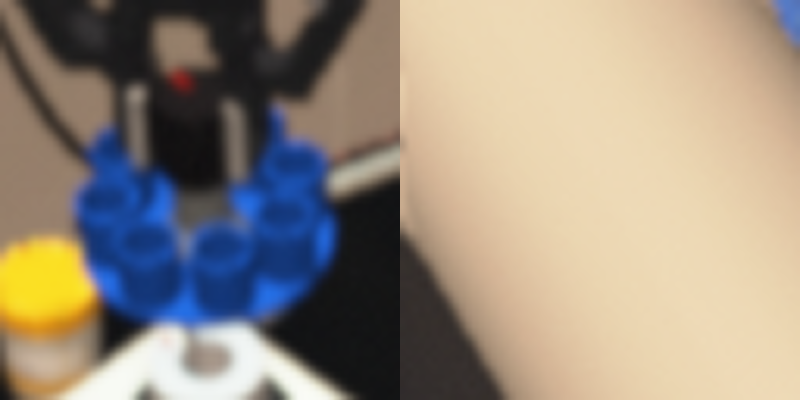

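Scene crop: the stub (hidden by the disc) is above the hub bore, which is at crop (207,355). The top view is blocked by the arm. I'll shift 1.5 mm and lower the stub into the bore.

Request:
jog_arm --motion '[{"claw": -1,"tx": 0.12,"ty": 0.14,"tz": 1,"wx": 0,"wy": 0,"wz": 0},{"claw": -1,"tx": 0.12,"ty": 0.14,"tz": 2,"wx": 0,"wy": 0,"wz": 0},{"claw": -1,"tx": 0.12,"ty": 0.14,"tz": 2.5,"wx": 0,"wy": 0,"wz": 0},{"claw": -1,"tx": 0.12,"ty": 0.14,"tz": 2.8,"wx": 0,"wy": 0,"wz": 0},{"claw": -1,"tx": 0.12,"ty": 0.14,"tz": 3.1,"wx": 0,"wy": 0,"wz": 0},{"claw": -1,"tx": 0.12,"ty": 0.14,"tz": 3.4,"wx": 0,"wy": 0,"wz": 0},{"claw": -1,"tx": 0.12,"ty": 0.14,"tz": 3.4,"wx": 0,"wy": 0,"wz": 0},{"claw": -1,"tx": 0.12,"ty": 0.14,"tz": 3.4,"wx": 0,"wy": 0,"wz": 0}]'

```text
time_s: 4.95
tcp_pos: [0.4988, 0.1273, 0.1904]
ee_rot: [180.0, 0.0, 139.5]
force: [-0.1, -0.1, -2.5]
opening: 0.32
```

Request:
jog_arm --motion '[{"claw": -1,"tx": 0,"ty": 0,"tz": 0.2,"wx": 0,"wy": 0,"wz": 0},{"claw": -1,"tx": 0,"ty": 0,"tz": 0.4,"wx": 0,"wy": 0,"wz": 0},{"claw": -1,"tx": 0,"ty": 0,"tz": 0.6,"wx": 0,"wy": 0,"wz": 0},{"claw": -1,"tx": 0,"ty": 0,"tz": 0.6,"wx": 0,"wy": 0,"wz": 0},{"claw": -1,"tx": 0,"ty": 0,"tz": 0.6,"wx": 0,"wy": 0,"wz": 0}]'

```text
time_s: 5.37
tcp_pos: [0.4987, 0.1275, 0.1842]
ee_rot: [180.0, -0.0, 139.5]
force: [0.6, 1.2, -2.1]
opening: 0.321
```

```bash
python3 - <<'E'
from h import *
for i in range(3):
    s=arm.snapshot("scene");o=arm.observe();print(o['tcp_pos'],o['ee_rot'],o['force'],o['torque'])
E
```

```text
[0.49866766 0.1274926  0.18423766] [ 1.79994369e+02 -1.09018679e-02  1.39502331e+02] [-0.46454166  2.23031033 -2.69569152] [ 0.45491511 -0.08815042  0.01861887]
[0.49868772 0.1274949  0.18427032] [ 1.79992295e+02 -9.90824972e-03  1.39498530e+02] [ 1.06541271  1.43028404 -2.45286938] [0.4668208  0.03185909 0.01649117]
[0.49870168 0.12747128 0.18428531] [ 1.79991148e+02 -6.40455739e-03  1.39495925e+02] [-0.05211424  2.65595885 -2.92126547] [ 0.52534111 -0.03549678  0.00800651]
```

Request:
jog_arm --motion '[{"claw": -1,"tx": 0.03,"ty": 0.04,"tz": 0,"wx": 0,"wy": 0,"wz": 0},{"claw": -1,"tx": 0.03,"ty": 0.04,"tz": 0.15,"wx": 0,"wy": 0,"wz": 0},{"claw": -1,"tx": 0.03,"ty": 0.04,"tz": 0.3,"wx": 0,"wy": 0,"wz": 0},{"claw": -1,"tx": 0.03,"ty": 0.04,"tz": 0.4,"wx": 0,"wy": 0,"wz": 0},{"claw": -1,"tx": 0.03,"ty": 0.04,"tz": 0.5,"wx": 0,"wy": 0,"wz": 0},{"claw": -1,"tx": 0.03,"ty": 0.04,"tz": 0.5,"wx": 0,"wy": 0,"wz": 0}]'

```text
time_s: 6.02
tcp_pos: [0.4987, 0.1278, 0.1791]
ee_rot: [-180.0, -0.0, 139.5]
force: [0.1, 0.8, -1.9]
opening: 0.321
```

Request:
jog_arm --motion '[{"claw": -1,"tx": 0,"ty": 0,"tz": 0.2,"wx": 0,"wy": 0,"wz": 0},{"claw": -1,"tx": 0,"ty": 0,"tz": 0.4,"wx": 0,"wy": 0,"wz": 0},{"claw": -1,"tx": 0,"ty": 0,"tz": 0.6,"wx": 0,"wy": 0,"wz": 0},{"claw": -1,"tx": 0,"ty": 0,"tz": 0.8,"wx": 0,"wy": 0,"wz": 0},{"claw": -1,"tx": 0,"ty": 0,"tz": 0.8,"wx": 0,"wy": 0,"wz": 0}]'

```text
time_s: 6.43
tcp_pos: [0.4986, 0.1277, 0.1708]
ee_rot: [-180.0, -0.0, 139.5]
force: [0.3, 0.9, -2.2]
opening: 0.319
```

The key is in the slot, 12 mm below its entry height with no resistance. Push home against the ejector.

Request:
jog_arm --motion '[{"claw": -1,"tx": 0,"ty": 0,"tz": 0.2,"wx": 0,"wy": 0,"wz": 0},{"claw": -1,"tx": 0,"ty": 0,"tz": 0.4,"wx": 0,"wy": 0,"wz": 0},{"claw": -1,"tx": 0,"ty": 0,"tz": 0.6,"wx": 0,"wy": 0,"wz": 0},{"claw": -1,"tx": 0,"ty": 0,"tz": 0.8,"wx": 0,"wy": 0,"wz": 0},{"claw": -1,"tx": 0,"ty": 0,"tz": 0.9,"wx": 0,"wy": 0,"wz": 0},{"claw": -1,"tx": 0,"ty": 0,"tz": 0.95,"wx": 0,"wy": 0,"wz": 0},{"claw": -1,"tx": 0,"ty": 0,"tz": 0.95,"wx": 0,"wy": 0,"wz": 0}]' --force 90

```text
time_s: 7.02
tcp_pos: [0.4992, 0.1278, 0.1626]
ee_rot: [180.0, 0.1, 139.5]
force: [-1.5, -1.1, 9.1]
opening: 0.313
```

Request:
jog_arm --motion '[{"claw": -1,"tx": 0,"ty": 0,"tz": 0.1,"wx": 0,"wy": 0,"wz": 0},{"claw": -1,"tx": 0,"ty": 0,"tz": 0.15,"wx": 0,"wy": 0,"wz": 0},{"claw": -1,"tx": 0,"ty": 0,"tz": 0.2,"wx": 0,"wy": 0,"wz": 0},{"claw": -1,"tx": 0,"ty": 0,"tz": 0.25,"wx": 0,"wy": 0,"wz": 0},{"claw": -1,"tx": 0,"ty": 0,"tz": 0.25,"wx": 0,"wy": 0,"wz": 0},{"claw": -1,"tx": 0,"ty": 0,"tz": 0.25,"wx": 0,"wy": 0,"wz": 0}]'

```text
time_s: 7.52
tcp_pos: [0.4994, 0.1278, 0.161]
ee_rot: [180.0, 0.1, 139.5]
force: [-5.7, -2.3, 17.4]
opening: 0.317
```

Request:
jog_arm --motion '[{"claw": -1,"tx": 0.05,"ty": -0.03,"tz": 0.05,"wx": 0,"wy": 0,"wz": 0},{"claw": -1,"tx": 0.05,"ty": -0.03,"tz": 0.1,"wx": 0,"wy": 0,"wz": 0},{"claw": -1,"tx": 0.05,"ty": -0.03,"tz": 0.15,"wx": 0,"wy": 0,"wz": 0},{"claw": -1,"tx": 0.05,"ty": -0.03,"tz": 0.15,"wx": 0,"wy": 0,"wz": 0},{"claw": -1,"tx": 0.05,"ty": -0.03,"tz": 0.15,"wx": 0,"wy": 0,"wz": 0}]'

```text
time_s: 7.93
tcp_pos: [0.4994, 0.1278, 0.1608]
ee_rot: [179.9, 0.2, 139.5]
force: [-8.8, -5.4, 29.4]
opening: 0.315
```

```bash
python3 - <<'E'
from h import *
s=arm.snapshot("scene");cv2.imwrite("pics/s7.png",s)
o=arm.observe();print(o['time_s'],o['tcp_pos'],o['ee_rot'],o['force'],o['torque'],o['opening'])
cv2.imwrite("pics/c7.png",cv2.resize(s[145:230,180:265],(600,600),interpolation=cv2.INTER_CUBIC))
E
```

```text
7.9833 [0.49936583 0.12780846 0.16079172] [179.94950958   0.19130384 139.46458119] [-9.50043101 -4.39557544 28.80576491] [-1.19114777  2.32860022  0.00432643] 0.31709799926262683
```

View pics/c7.png

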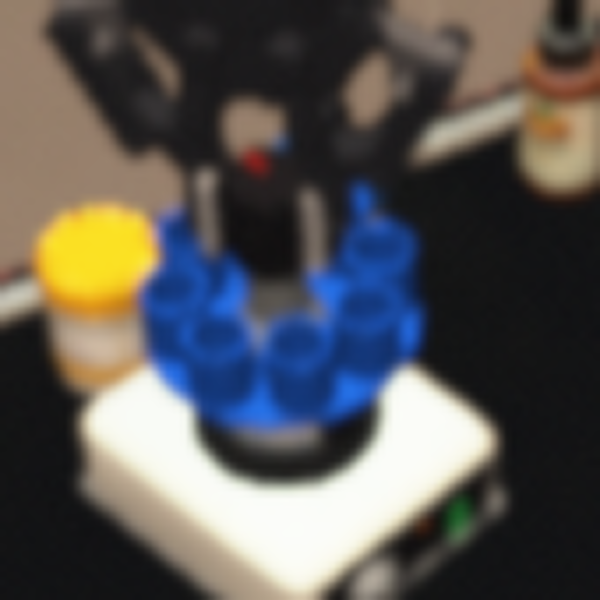

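The head sits low on the hub. TCP z is 0.1608 m, exactly the predicted home height, and it stops hard there with about 31 N of push, well above the 12 N spring. Handing in.

```bash
python3 -c "
from workcell import arm
arm.job_done(); o=arm.observe(); print(o['time_s'],o['tcp_pos'],o['force'],o['opening'])"
```

```text
the job is handed in; nothing more can be done
the job is handed in; nothing more can be done
```

The head is fitted on the mixer, and I handed the job in at about 8 s with the arm still gripping the knob and pressing down; no verdict was reported. I found the head and hub in both cameras, gripped the knob and lifted the head out. I then turned it about 29.5° to line up the key; it slid into the slot without any searching.

**Last checks:**
- **Height:** the TCP stopped hard at z = 0.1608 m, the height worked out for the collar on the hub. More downward command raised the force but did not move it.
- **Push:** about 31 N down once the head's weight is allowed for, well above the 12 N spring.
- **Tilt and grip:** the tool was within 0.2° of vertical and the knob held, with the opening at 0.32.
- **Surroundings:** the nearby bottle and cup in the last picture were still standing. I didn't check the other objects individually, but the arm touched none of them as far as the forces show.

**Less certain:**
- **Side force:** about 10 N remained while pressing, and a 0.5 mm correction did not remove it.
- **Position:** the TCP ended about 2 mm from my camera estimate of the hub's axis. That is within calibration error, and the bore only allows about 1 mm.
- **Not seen directly:** ejector travel and key angle are inferred from the height and from the key entering the slot. The arm blocked the top view and the disc hid the collar.

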